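Bolt the model case shut

ROBOT

A 6-joint arm with a two-finger parallel gripper is mounted at the origin on the work surface; the furniture and walls round the work are solid. World frame = base frame: x ahead of the robot, y to its left, z up, the work surface at z = 0. Lengths are in m, angles in rad, forces in N, time in s.
With the tool pointing down it reaches from about 0.375 to 0.975 m from the base axis. Payload 3.8 kg.
Tool frame: the origin (TCP) lies at the very end of the fingers, on their centre line; the grasp point (between the pads) lies 19 mm behind it; z points along the fingers, y is the line along which they close (so a half turn about z gives the same grasp; the last joint's range is limited). The gripper opens to 85 mm and grips with 20 to 120 N. Pads are 22 mm wide; open, the fingers measure 114 mm over their backs; the gripper's body (76 mm by 85 mm) begins 54 mm behind the grasp point. The pads swing forward as they close: fully open they stand 13 mm farther back than shut.
Start: joints at [1.076, 0.264, 1.604, -0, 1.274, -0.037], TCP at [0.298, 0.605, 0.231] pointing down, gripper open.
Joint ranges: [-2.63, 2.63], [-0.94, 2.18], [0.31, 2.57], [-1.31, 4.45], [0, 2.66], [-2.55, 2.55]. Speed limits (rad/s): [2.57, 2.57, 3.14, 3.14, 3.14, 3.14].

INTERFACE

Orientations are given as a rotation vector (axis times angle).
In Python, from workcell import bot gives the robot as it stands. The module is installed in compiled form; this text tells all that it offers.
- The arm moves only by the shell command python3 -m jog 'ROWS' [OPENING] [FORCE]. ROWS is a JSON list of rows, 1 to 5 of them, each of 4 numbers: dx, dy, dz in m, then a turn about the tool's z in rad; each row shifts and turns the commanded pose from where the row before left it, along the tool's axes as they then stand; what a row does not reach is not made up. A row lasts 1/8 s, in which the tool goes at most 0.0625 m and 0.188 rad, less where a joint would pass 70% of its speed; a pose out of reach is approached as far as the arm can. OPENING is the opening from 0.0 (shut) to 1.0 (fully open), set as the command begins (- or left out keeps the last). The fingers move at their own pace and stop on an object; FORCE is the grip in N (left out, the last holds). Time passes only in rows, so rows that do not move let the fingers close. It prints the time, the measured TCP pose, the force, the opening and the grip force at its end.
- bot.read_state(): the state, without advancing time (a new reading comes with each control period).
- bot.read_camera(name): name is "scene" or "top" or "wrist"; returns the picture (420x560x3 uint8, red, green, blue); there is no depth.
- bot.camera_info(name): a dict with "intrinsics" (3x3 intrinsics, pixels), "extrinsics" (4x4, takes a point from camera to world coordinates). Camera axes: x right, y down, z forward; pixel columns grow to the right and rows downward; lengths in m; the calibration is good to about 2 mm. A picture is of the moment at which its call begins: read the wrist's pose just before it. camera_info takes no time and is no camera call; for the wrist camera it gives the pose at the moment of the call.
- bot.finish_job(): hands the job in; it is judged then, once.
Trained networks look in the newest picture that a camera, given by its name, has taken for a name from the list of things; names that differ only in an ending like _2 or _b are one class to them, and where a whole thing is asked for, a point or a joint stands for the part that bears it (a point fixed in the world has none). Each returns a list of dicts, best first, with "conf" (0 to 1); they miss things now and then, are a little off and sometimes report something else, mostly with a low value. They report only what shows in the picture. A call takes as long as a camera call.
- bot.search_frame(camera, thing): "box" ([left, top, right, bottom] in pixels, round what is visible of it).
- bot.regions_of(camera, thing): "pixels" (420x560 bool, what is visible of it) and "box" ([left, top, right, bottom] in pixels, round what is visible of it).
- bot.spot_point(camera, thing): "pixel" ([row, column] in pixels: a listed point, or the origin of a listed thing).
The state is a dict: "time": time; "q": joint angles; "joint_vel": joint speeds; "joint_torque": joint torques, N m; "tool_pos": TCP position; "tcp_rot": TCP orientation; "wrist_force": force on the tool from outside, world axes, zero at the start; "torque": the same for the moment, N m; "width": opening from 0.0 (shut) to 1.0 (fully open); "grip_force": force on a finger pad.
Only numpy, scipy, OpenCV 4.12 (cv2) and the standard library are available. Lean on these libraries where they do the work, as an engineer would, in place of code of your own. Each camera call takes 0.05 s, during which the arm holds its last target. There are 200 camera calls.

TASK

The wooden case's barrel bolt is drawn back. Lift its red-knobbed handle up out of the first notch, slide the bolt along until it is fully home against its end stop, and drop the handle right down into the second notch, then let go. Feel for the end stop and don't ram it or force the handle against the guide; leave the jar, the ink bottle and the tape roll where they are.

Things in the scene. Friction and masses are not known exactly. Their poses are not given: they have to be found in the camera images.
- case: Closed wooden case, 150 (x) x 300 (y) x 60 mm, fixed. Origin: centre of its underside; x points away from the robot, y left; yawed up to 0.3 rad. A barrel bolt lies along case y near the lid's front edge, axis at case x -39, z 77 mm. Its handle, a round 8 mm bar, points from the axis to the front (case -x), over the case's edge, and ends in a red knob.
- knob (a point): Centre of the red knob, 60 mm from the bolt's axis: a drum 19 mm across, 16 mm long along case y, with flat ends to pinch (fingers closing along case y); it can turn between the fingers. At the start at about case x -99, y -30, z 77 mm, 24 mm in front of the case, with 60 mm free to either side.
- bolt (a joint): Slide of the bolt along case +y, m; about 0 at the start (3 mm of play in the first notch); friction about 2.5 N. Home is anywhere from 0.046 to 0.077: the brass far bracket, with second notch and end stop, is screwed down at an unmeasured place in its slots and must be felt. At the stop the handle is over the notch, with 1.5 mm of room to move back.
- handle (a joint): Angle of the handle about the bolt's axis, rad: 0 = level, down in a notch; grows as the knob swings up and back over the case, to 1.25 at most. Light; falls by its own weight when let go. Between the notches the guide plate holds it above about 0.6; from 0.75 up it passes freely over the plate.
- guide_plate: Steel plate upright on the lid and the brass far bracket it carries: top edge 12 mm above the bolt's axis, 22 to 29 mm in front of it, two notches about 11 mm wide for the handle. The bracket's bush round the bolt is the rigid end stop for the handle's hub. Origin 60 mm above the case's. Over 20 N on this part fails; a push down on the knob bears on its edge 2.6 times as hard.
- cork_jar: Bystander: corked glass jar of shells, 54 mm across, 99 mm high, standing on the table in front and to the left of the case. Origin: centre of its underside.
- ink_pot: Bystander: square ink bottle with a black cap, 54 x 54 x 60 mm, standing on the table in front and to the right of the case. Origin: centre of its underside.
- tape_roll: Bystander: roll of masking tape, 66 mm across, 19 mm high, lying on the lid behind the bolt. Origin: centre of its underside.

How it is judged:
On the way, in this order (a step that is already met when the one before it is completed fails the run):
1. the handle is lifted out of the first notch, the bolt still drawn back (value of joint handle above 0.55 rad and value of joint bolt below 0.02 m), for 0.05 s.
2. the bolt is slid across with the handle up (value of joint handle above 0.45 rad and value of joint bolt above 0.036 m), for 0.05 s.
At the end, for the whole second after the job is handed in: The bolt is home, slid by more than 42 mm, and at rest, with the handle lying down in the second notch (within 0.12 rad of level); the jar, ink bottle and tape roll are within 20 mm of where they stood (value of joint handle below 0.12 rad and value of joint bolt above 0.042 m and velocity of joint bolt between -0.01 and 0.01 m/s and distance of each of cork_jar, ink_pot, tape_roll from where it was at the start of the episode below 0.02 m); the robot touches nothing.
It fails at once if the bolt or its handle (or the robot) pressed against the guide plate and its end stop with more than 20 N (contact force between guide_plate and anything else above 20 N).
It fails at once if the jar, the ink bottle or the tape roll knocked away (moved by more than 20 mm) (distance of any of cork_jar, ink_pot, tape_roll from where it was at the start of the episode above 0.02 m).
It also fails if it takes over 48 s, if anything falls off the work surface, if the arm or the gripper's body presses on something with over 40 N, if the wrist force passes 120 N, or if a joint passes its speed limit or range.

## Working session

There is one attempt and no reset: what is moved stays moved. The work goes in short steps, Python scripts to look and compute and a shell command to move; the robot and the scene stay as the last step left them, time stands still between calls to the robot, and variables do not carry over. Pictures are saved under pics/ and viewed, at most 10 in all, crops included, and the job is handed in when it is done.

```bash
mkdir -p pics
python3 - <<'E'
from workcell import bot
import cv2,numpy as np
ims=[]
for c in("scene","top"):
    im=bot.read_camera(c); ims.append(im[:,:,::-1])
    for t in("knob","case","cork_jar","ink_pot","tape_roll","guide_plate"):
        r=bot.spot_point(c,t)[:1]; print(c,t,[(np.round(x["pixel"],1),round(x["conf"],2)) for x in r])
    i=bot.camera_info(c); print(np.round(i["intrinsics"],1).tolist(),np.round(i["extrinsics"],4).tolist())
cv2.imwrite("pics/a.png",ims[0]);cv2.imwrite("pics/b.png",ims[1])
s=bot.read_state();print(s["time"],s["tool_pos"],s["tcp_rot"])
E
```

```text
scene knob [(array([208.5, 317.2]), 0.66)]
scene case [(array([213.2, 278.9]), 0.66)]
scene cork_jar []
scene ink_pot [(array([230.4, 367.1]), 0.93)]
scene tape_roll [(array([178.6, 308.5]), 0.94)]
scene guide_plate [(array([194.3, 282.9]), 0.64)]
[[394.2, 0.0, 279.8], [0.0, 394.2, 207.9], [0.0, 0.0, 1.0]] [[-0.661, -0.4718, 0.5835, 0.0637], [-0.75, 0.3902, -0.5341, 0.4518], [0.0243, -0.7907, -0.6118, 0.6234], [0.0, 0.0, 0.0, 1.0]]
top knob [(array([227.3, 326.9]), 0.6)]
top case [(array([187.4, 324.9]), 0.71)]
top cork_jar [(array([220. , 237.6]), 0.74)]
top ink_pot [(array([274. , 373.8]), 0.86)]
top tape_roll [(array([181.4, 369.5]), 0.76)]
top guide_plate []
[[537.5, 0.0, 288.6], [0.0, 537.5, 217.6], [0.0, 0.0, 1.0]] [[0.028, -0.9921, 0.1221, 0.4265], [-0.9996, -0.0277, 0.0046, -0.012], [-0.0012, -0.1222, -0.9925, 1.1851], [0.0, 0.0, 0.0, 1.0]]
0.7 [0.29830515 0.60550115 0.23129796] [-7.12799056e-01 -3.05964229e+00 -1.19065498e-05]
```

View pics/a.png

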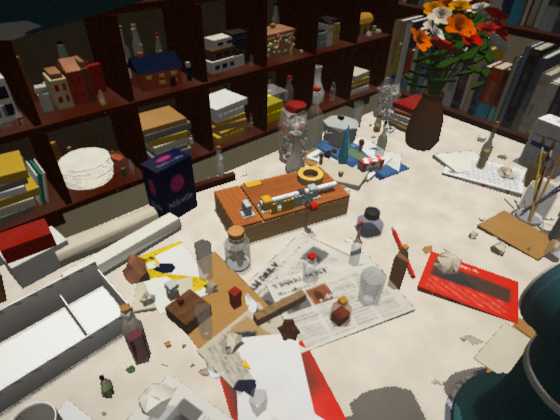

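View pics/b.png

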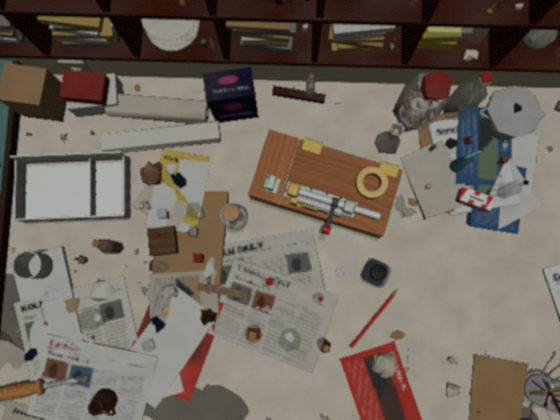

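The knob is the red spot at about (312,206) in the scene picture and (327,229) in the top picture. The jar is at (237,248) and (234,214), left of the knob. The ink bottle is at (371,220) and (376,272). The case is yawed about -0.27.

```bash
cat > h.py <<'E'
from workcell import bot
import cv2,numpy as np
def ray(c,px):  # px=(row,col)
    i=bot.camera_info(c);E=np.array(i["extrinsics"]);K=np.array(i["intrinsics"])
    d=E[:3,:3]@np.linalg.solve(K,[px[1],px[0],1]);return E[:3,3],d/np.linalg.norm(d)
def tri(rs):
    A=sum(np.eye(3)-np.outer(d,d) for o,d in rs);b=sum((np.eye(3)-np.outer(d,d))@o for o,d in rs)
    p=np.linalg.solve(A,b);return p,[round(float(np.linalg.norm(np.cross(p-o,d))),4) for o,d in rs]
def onz(c,px,z):
    o,d=ray(c,px);return o+d*(z-o[2])/d[2]
def red(im,lo,hi):
    a=im.astype(int);m=(a[...,0]>110)&(a[...,1]<60)&(a[...,2]<60);k=np.zeros_like(m);k[lo[0]:hi[0],lo[1]:hi[1]]=1
    r,c=np.nonzero(m&k);return (r.mean(),c.mean()),len(r)
E
python3 - <<'E'
from h import *
R={}
for c,lo,hi in(("scene",(195,300),(220,325)),("top",(215,312),(245,345))):
    im=bot.read_camera(c);p,n=red(im,lo,hi);print(c,p,n);R[c]=p
    g=bot.regions_of(c,"knob");print([(x["conf"],x["box"],np.mean(np.nonzero(x["pixels"]),axis=1)) for x in g[:2]])
    if c=="top":
        g=bot.regions_of(c,"case")
        m=g[0]["pixels"].astype(np.uint8);q=np.argwhere(m)[:,::-1].astype(np.float32);rc=cv2.minAreaRect(q);print(g[0]["conf"],rc)
        for b in cv2.boxPoints(rc):print(onz(c,b[::-1],.06).round(4))
print(tri([ray(c,R[c]) for c in R]), onz("top",R["top"],.077))
E
```

```text
scene (np.float64(205.17948717948718), np.float64(313.6923076923077)) 39
[(0.54, [297.6, 166.5, 321.6, 183.0], array([174.72112676, 309.22816901]))]
top (np.float64(229.125), np.float64(326.1)) 40
[(0.62, [322.1, 195.9, 337.8, 235.0], array([216.87894737, 330.15789474]))]
0.6 ((323.4351501464844, 187.7108154296875), (142.7051544189453, 86.24068450927734), 17.10272979736328)
[0.5828 0.0911 0.06  ]
[0.7636 0.0433 0.06  ]
[ 0.6795 -0.2505  0.06  ]
[ 0.5021 -0.1978  0.06  ]
(array([ 0.53937813, -0.08574548,  0.08233628]), [0.0014, 0.0014]) [ 0.54101281 -0.08520376  0.077     ]
```

```bash
cat >> h.py <<'E'
from scipy.spatial.transform import Rotation as Ro
YAW=-.279
X=np.array([np.cos(YAW),np.sin(YAW),0]);Y=np.array([-np.sin(YAW),np.cos(YAW),0])
def to(tcp):
    s=bot.read_state();R=Ro.from_rotvec(s["tcp_rot"]).as_matrix()
    a=np.arctan2(Y@R[:,0],Y@R[:,1]); # turn about tool z so y || +-case y
    a=-a; a=(a+np.pi/2)%np.pi-np.pi/2
    A=Ro.from_rotvec([0,0,a]).as_matrix()
    d=np.array(tcp)-s["tool_pos"]
    print("t",round(s["time"],2),"pos",s["tool_pos"].round(4),"turn",round(a,4),"d tool now",(R.T@d).round(4),"d after turn",((R@A).T@d).round(4))
    print("after-turn axes in world",(R@A).round(3).tolist(),"q6",s["q"][5],"F",s["wrist_force"].round(2),"check",(Y@(R@A)).round(3))
E
python3 -c "
from h import *
to([.54,-.085,.2])"
```

```text
t 0.95 pos [0.2983 0.6055 0.2313] turn -0.1788 d tool now [-0.522  -0.5126  0.0313] d after turn [-0.4225 -0.5972  0.0313]
after-turn axes in world [[-0.961, 0.275, 0.0], [0.275, 0.961, 0.0], [-0.0, 0.0, -1.0]] q6 -0.036889923134793515 F [ 1.07 -0.45  0.25] check [0. 1. 0.]
```

```bash
R='x'; python3 -m jog '[[0,0,0,-0.179],[-0.035,-0.05,0,0],[-0.035,-0.05,0,0],[-0.035,-0.05,0,0],[-0.035,-0.05,0,0]]' 0.6 20 >/dev/null; python3 -m jog '[[-0.035,-0.05,0,0],[-0.035,-0.05,0,0],[-0.035,-0.05,0,0],[-0.035,-0.05,0,0],[-0.035,-0.05,0,0]]'; python3 -m jog '[[-0.035,-0.05,0,0],[-0.035,-0.05,0,0],[-0.015,0,0,0],[0,0,0,0]]'
python3 - <<'E'
from h import *
to([.54,-.085,.2])
im=bot.read_camera("wrist");cv2.imwrite("pics/c.png",im[:,:,::-1])
i=bot.camera_info("wrist");print(np.round(i["intrinsics"],1).tolist(),np.round(i["extrinsics"],4).tolist())
for t in("knob","case","guide_plate","bolt","handle"):print(t,bot.spot_point("wrist",t)[:1])
print(red(im,(0,0),(420,560)))
E
```

```text
time: 2.2
tool_pos: [0.4778, 0.0843, 0.2318]
tcp_rot: [0.436, 3.11, 0.001]
wrist_force: [1.3, 0.9, 0.9]
width: 0.599
grip_force: 0.0
time: 2.7
tool_pos: [0.5321, -0.0335, 0.2312]
tcp_rot: [-0.439, -3.111, -0.001]
wrist_force: [-0.2, -0.2, -0.4]
width: 0.604
grip_force: 0.0
t 2.7 pos [ 0.5321 -0.0335  0.2312] turn -0.0013 d tool now [-0.0219 -0.0473  0.0312] d after turn [-0.0218 -0.0473  0.0312]
after-turn axes in world [[-0.961, 0.275, -0.0], [0.275, 0.961, 0.001], [0.0, 0.001, -1.0]] q6 -1.40073439081312 F [-0.15 -0.21 -0.36] check [-0.     1.     0.001]
[[348.8, 0.0, 282.1], [0.0, 348.8, 213.4], [0.0, 0.0, 1.0]] [[0.2753, 0.9204, 0.2776, 0.4609], [0.9613, -0.2637, -0.0793, -0.0124], [0.0002, 0.2887, -0.9574, 0.3733], [0.0, 0.0, 0.0, 1.0]]
knob [{'pixel': [220.3, 227.1], 'conf': 0.94}]
case [{'pixel': [279.7, 267.0], 'conf': 0.78}]
guide_plate []Traceback (most recent call last):
  File "<stdin>", line 5, in <module>
ValueError: it knows: case, cork_jar, guide_plate, ink_pot, knob, tape_roll
```

View pics/c.png

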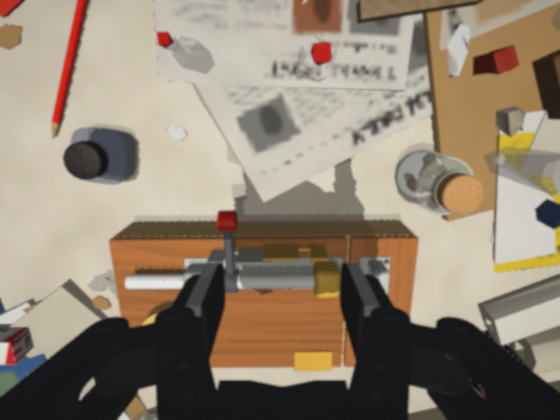

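The knob is at (227,221), just in front of the case's near edge, which lies level in the image, so the yaw is right. The jar (435,180) and the ink bottle (97,157) are well clear. A brass block, likely the far bush, shows at columns 314–340.

Run:
```python
from h import *
im=bot.read_camera("wrist");p,n=red(im,(195,205),(245,250));print(p,n)
k=onz("wrist",p,.079);print(k,tri([ray("wrist",p),ray("top",(229.1,326.1)),ray("scene",(205.2,313.7))]))
a=[(float(q@Y)) for q in (onz("wrist",(285,c),.085) for c in(227,240,300,314,340))];print(np.round(np.array(a)-a[0],4))
for c in(118,418):print(c,(onz("wrist",(238,c),.06)-k)@Y)
to([*k[:2],.16])
cv2.imwrite("pics/d.png",cv2.resize(im[200:320,180:400],None,fx=3.6,fy=3.6,interpolation=2)[:,:,::-1])
```

```text
(np.float64(224.1198347107438), np.float64(223.29752066115702)) 242
[ 0.54114795 -0.0890879   0.079     ] (array([ 0.53985744, -0.08677425,  0.08201553]), [0.0015, 0.002, 0.0012])
[0.     0.012  0.0672 0.0801 0.104 ]
118 -0.1049982399852869
418 0.18268095037709403
t 2.95 pos [ 0.531  -0.0319  0.2312] turn 0.0024 d tool now [-0.0254 -0.0523  0.0712] d after turn [-0.0256 -0.0522  0.0712]
after-turn axes in world [[-0.961, 0.275, -0.0], [0.275, 0.961, 0.0], [0.0, 0.0, -1.0]] q6 -1.4011888877702416 F [ 0.22 -0.26 -0.81] check [-0.  1.  0.]
```

View pics/d.png

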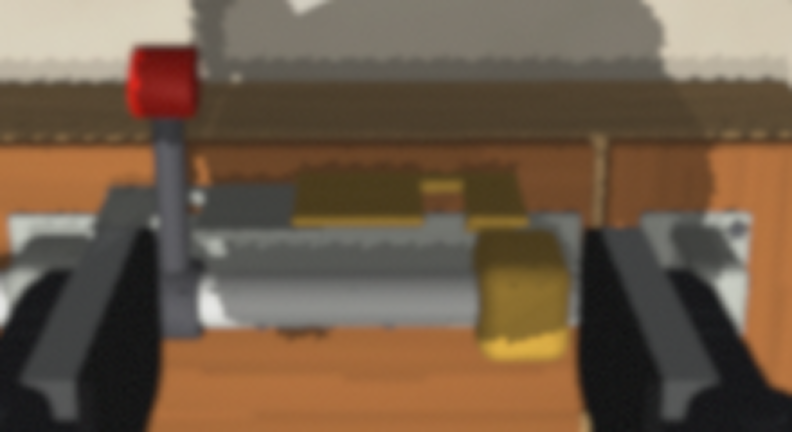

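The crop shows the knob centred near crop column 163, the handle at 172, the second notch at 422–463 and the face of the brass bush at 478. Scaled, home should be about 67 mm along. I'll move over the knob and descend.

```bash
python3 -m jog '[[-0.025,-0.05,0,0],[0,0,0.05,0],[0,0,0.04,0],[0,0,0,0]]' >/dev/null
python3 - <<'E'
from h import *
im=bot.read_camera("wrist");p,n=red(im,(100,150),(330,400));print(p,n)
for z in(.077,.082):print(onz("wrist",p,z))
print([(x["pixel"],x["conf"]) for x in bot.spot_point("wrist","knob")[:1]])
to([.541,-.087,.057])
cv2.imwrite("pics/e.png",im[:,:,::-1])
E
```

```text
(np.float64(239.57142857142858), np.float64(285.7142857142857)) 7
[ 0.5464145  -0.08645741  0.077     ]
[ 0.54456131 -0.0859844   0.082     ]
[([235.1, 280.1], 0.81)]
t 3.55 pos [ 0.5421 -0.0876  0.1422] turn 0.0014 d tool now [0.0013 0.0003 0.0852] d after turn [0.0013 0.0003 0.0852]
after-turn axes in world [[-0.961, 0.275, 0.0], [0.275, 0.961, -0.0], [-0.0, 0.0, -1.0]] q6 -1.4988234184049003 F [ 0.54 -0.5  -0.01] check [-0.  1.  0.]
```

View pics/e.png

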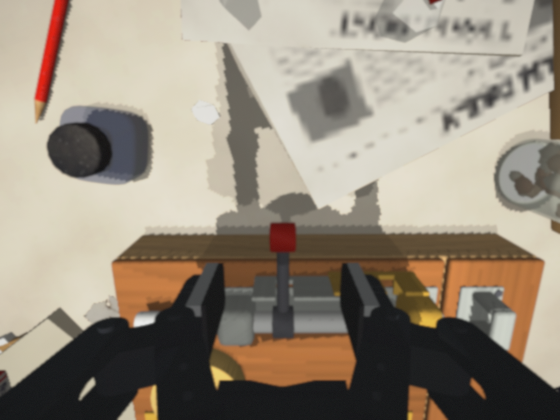

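The knob is at (283,237), midway between the fingers, with the handle running straight back from it. The x offset is within the pad width, so I'll go down and pinch.

```bash
python3 -m jog '[[0,0,0.045,0],[0,0,0.03,0],[0,0,0.01,0],[0,0,0,0]]'; python3 -m jog '[[0,0,0,0],[0,0,0,0],[0,0,0,0],[0,0,0,0],[0,0,0,0]]' 0 20
python3 -c "
from h import *
to([.541,-.087,.057])"
```

```text
time: 4.05
tool_pos: [0.5429, -0.0883, 0.0577]
tcp_rot: [0.436, 3.109, -0.0]
wrist_force: [-0.3, -0.2, -0.6]
width: 0.6
grip_force: 0.0
time: 4.68
tool_pos: [0.5432, -0.0885, 0.0578]
tcp_rot: [0.436, 3.108, -0.0]
wrist_force: [0.1, 0.7, 6.5]
width: 0.181
grip_force: 24.6
t 4.67 pos [ 0.5432 -0.0885  0.0578] turn 0.0001 d tool now [0.0025 0.0008 0.0008] d after turn [0.0025 0.0008 0.0008]
after-turn axes in world [[-0.961, 0.275, 0.003], [0.275, 0.961, -0.0], [-0.003, 0.0, -1.0]] q6 -1.4989291209545759 F [0.14 0.69 6.54] check [0. 1. 0.]
```

```bash
python3 -m jog '[[-0.001,0,-0.01,0],[-0.0025,0,-0.01,0]]'; python3 -m jog '[[-0.004,0,-0.009,0],[0,0,0,0]]'
```

```text
time: 4.92
tool_pos: [0.5447, -0.089, 0.0761]
tcp_rot: [-0.436, -3.11, -0.001]
wrist_force: [3.2, 1.2, -5.2]
width: 0.182
grip_force: 22.5
time: 5.18
tool_pos: [0.5485, -0.09, 0.0858]
tcp_rot: [-0.436, -3.11, -0.001]
wrist_force: [-2.2, 2.3, 2.0]
width: 0.183
grip_force: 22.7
```

```bash
python3 -m jog '[[-0.006,0,-0.0085,0],[-0.007,0,-0.0075,0],[0,0,0,0]]'
python3 - <<'E'
from h import *
to([.541,-.087,.057])
im=bot.read_camera("wrist");cv2.imwrite("pics/f.png",im[:,:,::-1])
E
```

```text
time: 5.55
tool_pos: [0.5621, -0.094, 0.1023]
tcp_rot: [0.437, 3.111, 0.0]
wrist_force: [-4.0, 3.0, 2.7]
width: 0.183
grip_force: 21.7
t 5.55 pos [ 0.5621 -0.094   0.1023] turn 0.0001 d tool now [0.0222 0.0009 0.0453] d after turn [0.0222 0.0009 0.0453]
after-turn axes in world [[-0.961, 0.275, 0.0], [0.275, 0.961, 0.0], [-0.0, 0.0, -1.0]] q6 -1.5015259712454785 F [-4.04  3.03  2.74] check [0. 1. 0.]
```

View pics/f.png

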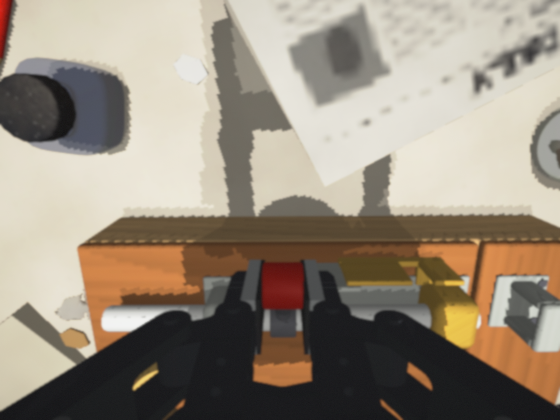

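The knob is held between the pads with the handle up, and the bolt is still drawn back. I'll slide 55 mm freely, then feel for the stop.

```bash
cat > f.py <<'E'
from h import *
s=bot.read_state();print("slide %.4f Fx %.1f Fy %.1f Fz %.1f t %.2f"%((s["tool_pos"]-[.5621,-.094,0])@Y,s["wrist_force"]@X,s["wrist_force"]@Y,s["wrist_force"][2],s["time"]))
raise SystemExit(int(s["wrist_force"]@Y<-7))
E
python3 -m jog '[[0,0.012,0,0],[0,0.012,0,0],[0,0.012,0,0],[0,0.012,0,0],[0,0.006,0,0]]'; python3 f.py; python3 -m jog '[[0,0,0,0]]' >/dev/null; python3 f.py
```

```text
time: 6.22
tool_pos: [0.5763, -0.0428, 0.1022]
tcp_rot: [-0.435, -3.111, 0.004]
wrist_force: [-5.1, -1.4, 4.5]
width: 0.18
grip_force: 21.9
slide 0.0531 Fx -4.5 Fy -2.8 Fz 4.5 t 6.22
slide 0.0537 Fx -4.2 Fy -0.5 Fz 4.2 t 6.35
```

```bash
python3 -m jog '[[0,0.002,0,0],[0,0.001,0,0]]' >/dev/null; python3 f.py && python3 -m jog '[[0,0.001,0,0],[0,0.001,0,0]]' >/dev/null; python3 f.py && python3 -m jog '[[0,0.001,0,0],[0,0.001,0,0]]' >/dev/null; python3 f.py && python3 -m jog '[[0,0.001,0,0]]' >/dev/null; python3 f.py && python3 -m jog '[[0,0.001,0,0]]' >/dev/null; python3 f.py
```

```text
slide 0.0559 Fx -6.5 Fy -1.4 Fz 4.3 t 6.60
slide 0.0578 Fx -3.7 Fy -3.0 Fz 3.3 t 6.85
slide 0.0598 Fx -5.6 Fy -3.2 Fz 4.6 t 7.10
slide 0.0608 Fx -5.8 Fy -2.3 Fz 4.5 t 7.22
slide 0.0618 Fx -5.6 Fy -3.2 Fz 3.7 t 7.35
```

```bash
python3 -m jog '[[0,0.001,0,0]]' >/dev/null; python3 f.py && python3 -m jog '[[0,0.001,0,0]]' >/dev/null && python3 f.py && python3 -m jog '[[0,0.001,0,0]]' >/dev/null && python3 f.py && python3 -m jog '[[0,0.001,0,0]]' >/dev/null && python3 f.py && python3 -m jog '[[0,0.001,0,0]]' >/dev/null && python3 f.py && python3 -m jog '[[0,0.001,0,0]]' >/dev/null && python3 f.py && python3 -m jog '[[0,0.001,0,0]]' >/dev/null && python3 f.py
```

```text
slide 0.0628 Fx -4.8 Fy -2.9 Fz 5.0 t 7.47
slide 0.0638 Fx -5.1 Fy -2.0 Fz 3.6 t 7.60
slide 0.0648 Fx -4.8 Fy -2.8 Fz 4.8 t 7.72
slide 0.0658 Fx -5.0 Fy -2.0 Fz 4.4 t 7.85
slide 0.0668 Fx -5.2 Fy -2.9 Fz 4.2 t 7.97
slide 0.0678 Fx -4.0 Fy -2.3 Fz 4.1 t 8.10
slide 0.0688 Fx -5.4 Fy -2.5 Fz 5.2 t 8.22
```

```bash
python3 -m jog '[[0,0.001,0,0]]' >/dev/null; python3 f.py && python3 -m jog '[[0,0.001,0,0]]' >/dev/null && python3 f.py && python3 -m jog '[[0,0.001,0,0]]' >/dev/null && python3 f.py && python3 -m jog '[[0,0.001,0,0]]' >/dev/null && python3 f.py && python3 -m jog '[[0,0.001,0,0]]' >/dev/null && python3 f.py && python3 -m jog '[[0,0.001,0,0]]' >/dev/null && python3 f.py
```

```text
slide 0.0698 Fx -5.1 Fy -3.0 Fz 4.7 t 8.35
slide 0.0708 Fx -5.2 Fy -2.9 Fz 5.1 t 8.47
slide 0.0718 Fx -6.3 Fy -2.4 Fz 4.5 t 8.60
slide 0.0721 Fx -5.5 Fy -5.5 Fz 4.4 t 8.72
slide 0.0722 Fx -5.7 Fy -10.8 Fz 5.3 t 8.85
```

The stop was felt at 72 mm with about 8 N. I'll back off to relax the push and lower carefully along the arc.

```bash
cat > g.py <<'E'
from h import *
s=bot.read_state();F=s["wrist_force"];print("z %.4f slide %.4f Fx %.1f Fy %.1f Fz %.1f t %.2f"%(s["tool_pos"][2],(s["tool_pos"]-[.5621,-.094,0])@Y,F@X,F@Y,F[2],s["time"]))
raise SystemExit(int(F[2]>5.5))
E
python3 -m jog '[[0.0007,-0.002,-0.0007,0],[0,0,0,0]]'>/dev/null; python3 g.py;  python3 -m jog '[[0.0035,0,0.0035,0],[0.0035,0,0.0035,0],[0,0,0,0]]'>/dev/null; python3 g.py
```

```text
z 0.1023 slide 0.0720 Fx -1.4 Fy -4.4 Fz -0.5 t 9.10
z 0.0959 slide 0.0721 Fx 1.4 Fy -5.0 Fz 1.2 t 9.47
```

```bash
python3 -m jog '[[0,-0.001,0,0],[0,0,0,0]]'>/dev/null; python3 g.py; python3 -m jog '[[0.001,0,0.002,0],[0.001,0,0.002,0]]'>/dev/null; python3 g.py && python3 -m jog '[[0.001,0,0.002,0]]'>/dev/null && python3 g.py && python3 -m jog '[[0.001,0,0.002,0]]'>/dev/null && python3 g.py && python3 -m jog '[[0.001,0,0.002,0]]'>/dev/null && python3 g.py
```

```text
z 0.0959 slide 0.0720 Fx 3.6 Fy -3.2 Fz 0.9 t 9.72
z 0.0912 slide 0.0720 Fx 1.9 Fy -3.0 Fz 2.4 t 9.97
z 0.0889 slide 0.0720 Fx 0.4 Fy -2.7 Fz 4.3 t 10.10
z 0.0867 slide 0.0720 Fx -0.1 Fy -1.7 Fz 3.5 t 10.22
z 0.0847 slide 0.0720 Fx -0.2 Fy -3.0 Fz 4.7 t 10.35
```

```bash
python3 -m jog '[[0.0003,-0.0003,0,0],[0,0,0,0]]'>/dev/null; python3 g.py && python3 -m jog '[[0.001,0,0.002,0]]'>/dev/null && python3 g.py && python3 -m jog '[[0.0007,0,0.002,0]]'>/dev/null && python3 g.py&& python3 -m jog '[[0.0007,0,0.002,0]]'>/dev/null && python3 g.py&& python3 -m jog '[[0.0005,0,0.002,0]]'>/dev/null && python3 g.py
```

```text
z 0.0847 slide 0.0719 Fx 1.5 Fy 0.2 Fz 1.3 t 10.60
z 0.0832 slide 0.0719 Fx 0.3 Fy -0.6 Fz 4.6 t 10.72
z 0.0810 slide 0.0718 Fx -1.0 Fy -0.3 Fz 4.6 t 10.85
z 0.0789 slide 0.0718 Fx -0.8 Fy 1.5 Fz 4.8 t 10.97
z 0.0768 slide 0.0718 Fx -1.4 Fy 1.0 Fz 4.6 t 11.10
```

```bash
python3 -m jog '[[0.0007,0,0.002,0]]'>/dev/null; python3 g.py && python3 -m jog '[[0.0007,0,0.002,0]]'>/dev/null && python3 g.py && python3 -m jog '[[0.0005,0,0.002,0]]'>/dev/null && python3 g.py&& python3 -m jog '[[0.0005,0,0.002,0]]'>/dev/null && python3 g.py&& python3 -m jog '[[0.0005,0,0.002,0]]'>/dev/null && python3 g.py && python3 -m jog '[[0.0002,0,0.002,0]]'>/dev/null && python3 g.py && python3 -m jog '[[0.0002,0,0.002,0]]'>/dev/null && python3 g.py
```

```text
z 0.0747 slide 0.0718 Fx -1.1 Fy 1.1 Fz 4.1 t 11.22
z 0.0728 slide 0.0718 Fx -0.4 Fy 1.2 Fz 3.8 t 11.35
z 0.0708 slide 0.0718 Fx -0.2 Fy 1.2 Fz 4.1 t 11.47
z 0.0689 slide 0.0717 Fx -0.1 Fy 1.5 Fz 4.1 t 11.60
z 0.0669 slide 0.0717 Fx 0.7 Fy 0.9 Fz 4.3 t 11.72
z 0.0649 slide 0.0717 Fx 0.0 Fy 0.3 Fz 3.6 t 11.85
z 0.0629 slide 0.0717 Fx -0.1 Fy 2.0 Fz 3.2 t 11.97
```

```bash
python3 -m jog '[[0,0,0.002,0],[0,0,0,0]]'>/dev/null; python3 g.py; python3 -m jog '[[0,0,0,0],[0,0,0,0],[0,0,0,0],[0,0,0,0]]' 0.55; python3 -m jog '[[0,0,-0.03,0],[0,0,-0.05,0],[0,0,-0.06,0],[0,0,0,0],[0,0,0,0]]'
python3 - <<'E'
from h import *
im=bot.read_camera("wrist");cv2.imwrite("pics/g.png",im[:,:,::-1])
E
```

```text
z 0.0608 slide 0.0716 Fx 0.6 Fy 1.5 Fz 1.3 t 12.22
time: 12.72
tool_pos: [0.5625, -0.0198, 0.0608]
tcp_rot: [-0.437, -3.111, 0.0]
wrist_force: [-0.3, 0.4, 0.6]
width: 0.548
grip_force: 0.0
time: 13.35
tool_pos: [0.5627, -0.0198, 0.2011]
tcp_rot: [0.436, 3.111, -0.0]
wrist_force: [-0.8, -0.3, -0.9]
width: 0.552
grip_force: 0.0
```

View pics/g.png

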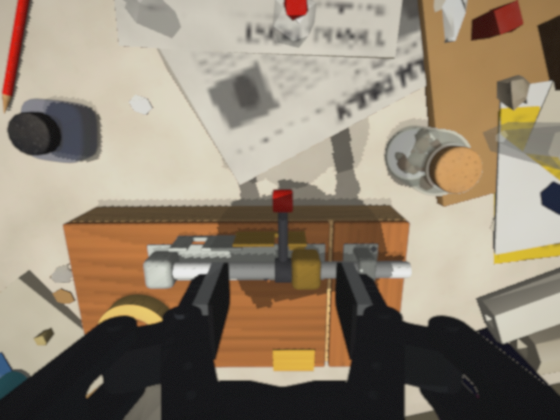

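The picture shows the handle lying in the second notch. The knob is at (283,201), overhanging the front edge as it did at the start, the hub is against the brass bush at (305,268), and the jar and ink bottle haven't moved.

```bash
python3 -c "
from workcell import bot
print(bot.finish_job())"
```

```text
the job is handed in; nothing more can be done
None
```

The bolt is slid about 72 mm home to its end stop (felt with roughly 8 N), the handle lies down in the second notch, the gripper has let go, and the job is handed in; no verdict was returned.

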